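Lock the dolly's drawbar pin with its linchpin

ROBOT

A 7-joint arm with a two-finger parallel gripper is mounted at the origin on the work surface. World frame = base frame: x ahead of the robot, y to its left, z up, the work surface at z = 0. Lengths are in m, angles in rad, forces in N, time in s.
With the tool pointing down it reaches from about 0.4 to 0.85 m from the base axis. Payload 10.4 kg.
Tool frame: the origin (TCP) lies at the very end of the fingers, on their centre line; the grasp point (between the pads) lies 19 mm behind it; z points along the fingers, y is the line along which they close (so a half turn about z gives the same grasp; the last joint's range is limited). The gripper opens to 85 mm and grips with 20 to 120 N. Pads are 22 mm wide; open, the fingers measure 114 mm over their backs; the gripper's body (76 mm by 85 mm) begins 54 mm behind the grasp point. The pads swing forward as they close: fully open they stand 13 mm farther back than shut.
Start: joints at [-0.023, 0.332, -0.065, 1.46, 0.022, 1.35, -0.088], TCP at [0.625, 0, 0.231] pointing down, gripper open.
Joint ranges: [-2.6, 2.6], [-0.5, 2.12], [-1.47, 1.34], [0.16, 2.42], [-1.27, 4.41], [0.06, 2.06], [-2.6, 2.6]. Speed limits (rad/s): [2.22, 2.22, 2.79, 2.79, 3.14, 3.14, 3.14].

INTERFACE

Orientations are given as a unit quaternion [x, y, z, w].
In Python, from workcell import * gives the robot as it stands.
- The arm moves only by the tool step_arm, never from a script. Its argument "commands" is one flat list of numbers, 7 for each row, row after row: the finger opening in mm, from 0 to 85.4, then the shift along the world's x, y, z as a fraction of full scale, then the turn, a rotation vector about the world's x, y, z as a fraction of full scale. A call has exactly 10 rows; each row is the pose to reach, as a shift and turn from the pose commanded when the call began, turning the shorter way round; what a row does not reach only later rows make up. Full scale, the value 1, is 0.6 m for a shift and pi rad for a turn. A row lasts 1/8 s, in which the tool goes at most 62.5 mm and 10.7 degrees, less where a joint would pass 70% of its speed; a pose out of reach is approached as far as the arm can. A call with a number of a shift or a turn outside -1 to 1 is refused whole. A call with a gripper value outside its range is refused whole. The fingers move at their own pace and stop on an object; "squeeze" is the grip in N (left out, the last holds). Time passes only in rows, so rows that repeat a pose let the fingers close, or fill a call up. It gives the time, the measured TCP pose, the force, the opening and the grip force at its end, in the units of the state.
- get_obs(): the state, without advancing time (a new reading comes with each control period).
- camera(name): name is "scene" or "side" or "wrist"; returns the picture (480x640x3 uint8, red, green, blue); there is no depth.
- camera_params(name): a dict with "mtx" (3x3 intrinsics, pixels), "dist" ([k1, k2, p1, p2, k3] as OpenCV has them; the pictures are not rectified), "extrinsics" (4x4, takes a point from world to camera coordinates); the wrist camera has in their place "tool_from_camera" (4x4, takes a point from camera to tool coordinates, whose origin is the TCP and whose axes are the flange's). Camera axes: x right, y down, z forward; pixel columns grow to the right and rows downward; lengths in m; the calibration is good to about 2 mm. A picture is of the moment at which its call begins: read the wrist's pose just before it. camera_params takes no time and is no camera call.
- hand_in(): hands the job in; it is judged then, once.
The state is a dict: "clock": time; "joint_pos": joint angles; "joint_velocities": joint speeds; "tau": joint torques, N m; "position": TCP position; "ee_rot": TCP orientation; "ft_force": force on the tool from outside, world axes, zero at the start; "torque": the same for the moment, N m; "grip_width": opening from 0.0 (shut) to 1.0 (fully open); "grasp_force": force on a finger pad.
Only numpy, scipy, OpenCV 4.12 (cv2) and the standard library are available. Lean on these libraries where they do the work, as an engineer would, in place of code of your own. Each camera call takes 0.05 s, during which the arm holds its last target. There are 200 camera calls.

TASK

The tow bar of the instrument dolly is coupled up, but its drawbar pin is not locked yet. Take the linchpin, the pin with the sprung wire ring, out of the pin block and slide it down through the cross hole in the drawbar pin's free end until its collar sits flat on it; the drawbar pin has worked back some way in its clevis, so feel for the hole with a light touch and never force the linchpin. Then swing the ring over the drawbar pin's end, without straining it, until it snaps shut around it, let go, and leave everything else where it is.

Things in the scene. Friction and masses are not known exactly. Their poses are not given: they have to be found in the camera images.
- linchpin: loose steel linchpin, about 120 g, standing in one of the pin block's holes, the only pin there with a wire ring. Origin on its axis at the underside of the collar (20 mm across, 4 mm high), z up along the pin. Its open ring sticks out along +x and must point the way the drawbar pin's free end points, as it has to swing over that end.
- pin_head (a point): on the linchpin's upright head, 32 mm above the collar's underside, the place to grip: the head is 16 mm along x and 14 mm along y and reaches from the collar up to 42 mm. Grip it across its y faces, with the finger tips 18 mm or more above the collar's underside to stay clear of the ring.
- pin_tip (a point): tip of the linchpin's round shank, 48 mm below the collar's underside; the shank is 10 mm across, its last 2 mm tapering to 8.6 mm.
- lock_ring (a joint): the linchpin's ring on its hinge, which runs along the linchpin's y, 10 mm above the collar's underside: 0 = open, level; grows as the far wire swings down; 1.43 = shut, hanging down around the drawbar pin, against the shank near its tip. Sprung over centre: below 0.85 rad it springs back open (about 7 N down on the far wire starts it, less further on), past 0.85 it snaps shut by itself.
- ring_rim (a point): middle of the ring's far wire, 51 mm from the hinge; it swings with the ring. The ring is of 4.5 mm wire and 50 mm wide.
- dolly: fixed low dolly: frame of 40 mm aluminium profile on castors, plywood deck 89 mm high on its +y side, dark steel clevis with a grey tow bar folded back over the deck (top 118 mm high). Origin on the table, 12 mm behind hole_home; +x along the drawbar pin towards its free end, z up. The clevis starts 40 mm behind hole_home and is 127 mm high.
- hole_home (a point): where the mouth of the 11 mm cross hole would be with the drawbar pin right home (head against the clevis), 115 mm above the table; axes as the dolly's. The pin has worked back: as it stands, the hole is 3 to 21 mm behind this point, towards -x, and turned up to 0.12 rad about x; neither is measured. The hole goes straight through the 20 mm thick end.
- drawbar_axis (a point): on the drawbar pin's axis, 105 mm up, where the face of its free end would be if it were right home (14 mm beyond hole_home). The drawbar pin is a 24 mm round steel bar; its last 28 mm are milled flat on top and underneath, 24 mm wide and 20 mm thick, with the cross hole in their middle. It slides stiffly along x (12 N) and turns stiffly about x (0.06 N m).
- pin_block: fixed white plastic block, 66 mm along x by 226 mm along y by 56 mm high, with three 12 mm holes 52 mm deep in a row along y at -80, 0 and +80 mm; the pins' collars or heads rest on its top. Origin under its centre on the table.
- clevis_pin: bystander: plain 10 mm pin with a round head 20 mm across, 13 mm high, standing in the pin block; origin under the head. Leave it.
- tee_pin: bystander: 10 mm pin with a 54 mm cross bar 22 mm up, standing in the pin block; origin on its axis at the block's top. Leave it.
- wrench: bystander: steel wrench, 160 mm, lying flat beyond the drawbar pin's end.
- screwdriver: bystander: screwdriver with a black handle, 170 mm, lying beside the pin block.
- tape_roll: bystander: grey roll of tape, 68 mm across, 24 mm high, lying on the dolly's deck.
- tube_valve: bystander: small white tube valve with a blue lever, 70 mm long, lying on the table.
- lube_bottle: bystander: white squeeze bottle with a black cap, 44 mm across, 110 mm high, standing on the table.
- foot: bystander: levelling foot, rubber disc 44 mm across with an upright 10 mm stud, 55 mm high.

How it is judged:
On the way, in this order (a step that is already met when the one before it is completed fails the run):
1. the linchpin stands fully home in the cross hole, its ring still open (z of linchpin in the frame of dolly between 0.112 and 0.118 m and y of linchpin in the frame of dolly between -0.004 and 0.004 m and x of linchpin in the frame of dolly between -0.014 and 0.014 m and angle between the z axis of linchpin and the z axis of dolly, either way round below 0.2 rad and value of joint lock_ring below 0.4 rad), for 0.2 s.
2. the ring is swung over the drawbar pin's end and shut, the linchpin still home (z of linchpin in the frame of dolly between 0.112 and 0.118 m and y of linchpin in the frame of dolly between -0.004 and 0.004 m and x of linchpin in the frame of dolly between -0.014 and 0.014 m and angle between the z axis of linchpin and the z axis of dolly, either way round below 0.2 rad and value of joint lock_ring above 1.35 rad), for 0.2 s.
At the end, for the whole second after the job is handed in: the linchpin stands fully home in the cross hole (its collar within 3 mm of flat on the drawbar pin, upright within 0.2 rad) with its ring shut around the drawbar pin's end (joint above 1.35 rad), at rest and let go (all of step 2 and linear speed of linchpin below 0.02 m/s); the robot touches nothing.
It fails at once if the linchpin is forced: pressed against the drawbar pin or dolly with over 40 N while it is put in (ring still open) (contact force between linchpin and dolly above 40 N and value of joint lock_ring below 0.1 rad).
It fails at once if the linchpin is strained: pressed against the drawbar pin or dolly with over 60 N while its ring is swung (contact force between linchpin and dolly above 60 N and value of joint lock_ring above 0.1 rad).
It fails at once if the fingers or the arm push the dolly with over 35 N (contact force between any of the fingers, the arm and dolly above 35 N).
It fails at once if another pin is disturbed in the block (moved over 10 mm) (distance of any of clevis_pin, tee_pin from where it was at the start of the episode above 0.01 m).
It fails at once if another thing is moved over 20 mm (distance of any of wrench, screwdriver, tape_roll, tube_valve, lube_bottle, foot from where it was at the start of the episode above 0.02 m).
It also fails if it takes over 72 s, if anything falls off the work surface, if the arm or the gripper's body presses on something with over 40 N, if the wrist force passes 120 N, or if a joint passes its speed limit or range.

## Working session

There is one attempt and no reset: what is moved stays moved. The work goes in short steps, Python scripts to look and compute and a tool call to move; the robot and the scene stay as the last step left them, time stands still between calls to the robot, and variables do not carry over. Pictures are saved under pics/ and viewed, at most 10 in all, crops included, and the job is handed in when it is done.

Besides the shell and the picture viewer there is one more tool, called as a command line: name --argument value ..., lists and objects as JSON in quotes. step_arm: Moves the arm, as the interface text tells. Its arguments: {"type":"object","properties":{"commands":{"type":"array","items":{"type":"number"}},"squeeze":{"type":"number"}},"required":["commands"]}

```bash
mkdir -p pics
cat > h.py <<'E'
from workcell import *
import numpy as np, cv2
from scipy.spatial.transform import Rotation as R
def T_tool():
    o=get_obs(); T=np.eye(4); T[:3,:3]=R.from_quat(o['ee_rot']).as_matrix(); T[:3,3]=o['position']; return T
def cam(name,T=None):
    p=camera_params(name); K=np.array(p['mtx'],float); d=np.array(p['dist'],float)
    if name=='wrist':
        E=np.linalg.inv(T@np.array(p['tool_from_camera']))
    else: E=np.array(p['extrinsics'],float)
    return K,d,E
def ray(c,uv):
    K,d,E=c; q=cv2.undistortPoints(np.array([[uv]],float),K,d)[0,0]
    Rm=E[:3,:3]; o=-Rm.T@E[:3,3]; v=Rm.T@np.array([q[0],q[1],1]); return o,v
def atz(c,uv,z):
    o,v=ray(c,uv); return o+v*(z-o[2])/v[2]
def proj(c,P):
    K,d,E=c; P=np.atleast_2d(P).astype(float)
    return cv2.projectPoints(P,cv2.Rodrigues(E[:3,:3])[0],E[:3,3],K,d)[0][:,0]
def tri(obs):
    A=np.zeros((3,3));b=np.zeros(3)
    for c,uv in obs:
        o,v=ray(c,uv); v=v/np.linalg.norm(v); M=np.eye(3)-np.outer(v,v); A+=M;b+=M@o
    return np.linalg.solve(A,b)
def snap(name,fn):
    T=T_tool(); im=np.array(camera(name)); cv2.imwrite('pics/'+fn,im[:,:,::-1]); np.save('pics/'+fn[:-4]+'_T.npy',T); return im,cam(name,T)
E
python3 - <<'E'
from h import *
for n in ['scene','side','wrist']:
    im,c=snap(n,n+'0.png'); E=c[2]; print(n,-E[:3,:3].T@E[:3,3],E[2,:3],c[0][0,0])
print(get_obs())
E
```

```text
scene [1.57938149 0.11055466 0.98618697] [-0.74988144 -0.13470795 -0.64771259] 602.5634163617352
side [ 0.23139486 -1.06069114  0.72760172] [ 0.27824708  0.80358095 -0.52615228] 544.2399876441556
wrist [0.62540306 0.0657006  0.37317691] [-0.00127389 -0.25919717 -0.96582359] 375.5637094556445
{'clock': 0.15, 'joint_pos': array([-0.02257852,  0.3327186 , -0.06470036,  1.46074626,  0.0215831 ,
        1.34990693, -0.08850605]), 'joint_velocities': array([-1.58868296e-04, -2.35049656e-03,  1.45181792e-04, -3.50946552e-03,
        7.85171239e-04, -5.42327266e-04,  5.24870080e-05]), 'tau': array([ 1.13752249e-03, -6.25829744e+01,  4.95374459e-02, -3.91853535e+01,
        1.63436425e-02,  7.44175835e-03, -2.63868424e-05]), 'position': array([ 6.24713192e-01, -7.77504579e-06,  2.30704781e-01]), 'ee_rot': array([ 7.07111640e-01,  7.07101715e-01, -3.94160511e-04, -3.72541259e-04]), 'ft_force': array([-0.58053521, -0.62738924,  0.86988776]), 'torque': array([-0.08252481,  0.00653739,  0.02475232]), 'grasp_force': 0.0, 'grip_width': 1.000045059336485}
```

View pics/scene0.png

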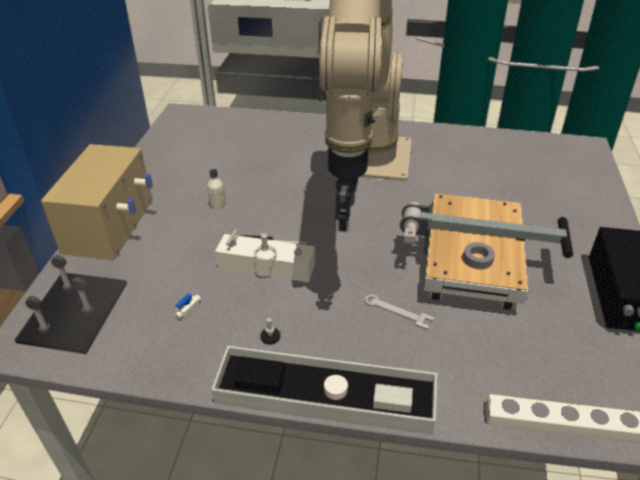

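View pics/side0.png

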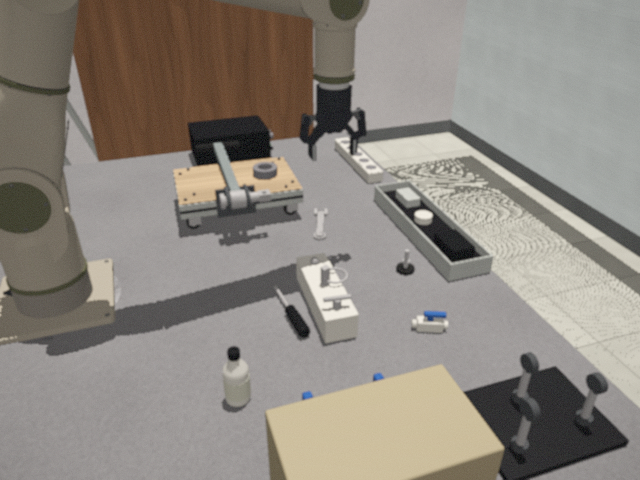

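The scene view shows the pin block near (265,255) with the linchpin at (264,250) and the clevis near (411,218). The side view shows the linchpin near (325,280) and the drawbar pin's free end near (268,195). Next I'll enlarge these areas in one composite.

Run:
```python
import cv2,numpy as np
a=cv2.imread('pics/scene0.png');b=cv2.imread('pics/side0.png')
def t(im,x,y): return cv2.resize(im[y:y+75,x:x+100],(400,300),interpolation=cv2.INTER_CUBIC)
cv2.imwrite('pics/comp1.png',np.vstack([np.hstack([t(a,214,217),t(a,380,190)]),np.hstack([t(b,280,250),t(b,190,165)])]))
```

```text
(no output)
```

View pics/comp1.png

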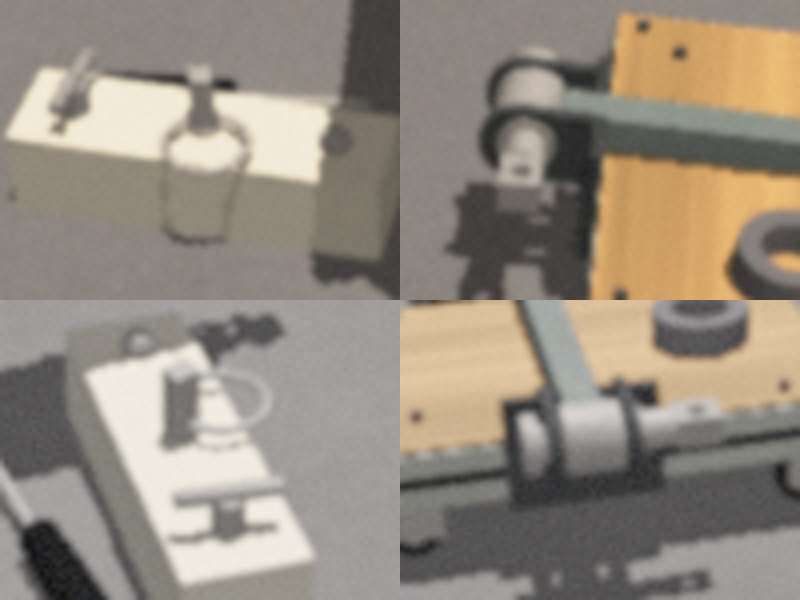

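Composite: linchpin head top is at scene (264,234.5) and side (325,267.5). The cross hole is visible at scene (410.2,232) and side (265,192). The ring points towards the scene camera.

Run:
```python
from h import *
s=cam('scene');d=cam('side')
print('head',tri([(s,(264,234.5)),(d,(325,267.5))]), 'exp z .098')
print('hole',tri([(s,(410.2,232)),(d,(265,192))]),'exp z .115')
print('hole s/d at .115',atz(s,(410.2,232),.115),atz(d,(265,192),.115))
print('head s/d at .098',atz(s,(264,234.5),.098),atz(d,(325,267.5),.098))
# block top corners z=.056
for n,c,uv in [('LB',s,(224.75,234)),('LF',s,(215.25,251.5)),('side near right',d,(280+314/4,250+255/4)),('near left',d,(280+182/4,250+285/4)),('far left',d,(280+85/4,250+75/4)),('far right',d,(280+180/4,250+15/4))]: print(n,atz(c,uv,.056))
# ring far wire centre at z .066
print('ring',atz(s,(214+195/4,217+238/4),.066),atz(d,(280+268/4,250+100/4),.066))
# clevis plate/pin far: pin end face top corners z~.115 scene
print('end',atz(s,(380+98/4,190+183/4),.115),atz(s,(380+147/4,190+187/4),.115))
# deck edge z=.089 (edge on -y, scene)
for uv in [(380+222/4,190+15/4),(380+195/4,190+290/4)]: print('deck',atz(s,uv,.089))
```

```text
head [ 0.53605259 -0.20078742  0.09848983] exp z .098
hole [0.4957819  0.13364847 0.11693899] exp z .115
hole s/d at .115 [0.49110677 0.13449302 0.115     ] [0.4970122  0.13451022 0.115     ]
head s/d at .098 [ 0.53320391 -0.20018399  0.098     ] [ 0.53696844 -0.20253574  0.098     ]
LB [ 0.49710551 -0.31041942  0.056     ]
LF [ 0.5638223  -0.31420498  0.056     ]
side near right [ 0.5664362  -0.31348019  0.056     ]
near left [ 0.49907003 -0.31370456  0.056     ]
far left [ 0.50725679 -0.13312774  0.056     ]
far right [ 0.57541438 -0.09397757  0.056     ]
ring [ 0.6396077  -0.17959932  0.066     ] [ 0.58689225 -0.19983237  0.066     ]
end [0.50674609 0.12237146 0.115     ] [0.50587825 0.15008382 0.115     ]
deck [0.29247979 0.19138392 0.089     ]
deck [0.5599537  0.18163789 0.089     ]
```

step_arm --commands '[60,-0.15,-0.333,0,0,0,-0.5,60,-0.15,-0.333,0,0,0,-0.5,60,-0.15,-0.333,0,0,0,-0.5,60,-0.15,-0.333,0,0,0,-0.5,60,-0.15,-0.333,0,0,0,-0.5,60,-0.15,-0.333,0,0,0,-0.5,60,-0.15,-0.333,0,0,0,-0.5,60,-0.15,-0.333,0,0,0,-0.5,60,-0.15,-0.333,0,0,0,-0.5,60,-0.15,-0.333,0,0,0,-0.5]'

```text
clock: 1.4
position: [0.5349, -0.1997, 0.2311]
ee_rot: [1.0, 0.0, -0.0, 0.0]
ft_force: [-0.2, -0.0, 0.1]
grip_width: 0.702
grasp_force: 0.0
```

Run:
```python
from h import *
im,c=snap('wrist','w1.png')
print(get_obs()['joint_pos'], R.from_quat(get_obs()['ee_rot']).as_matrix().round(3))
for p in [(.535,-.2,.098),(.535,-.2,.056),(.587,-.2,.066)]: print(p,proj(c,p))
```

```text
[ 0.09542669  0.2102808   0.21132751  1.6204475  -0.04513225  1.31600206
 -1.25523615] [[ 1.     0.002 -0.   ]
 [ 0.002 -1.    -0.   ]
 [-0.     0.    -1.   ]]
(0.535, -0.2, 0.098) [[323.94823116 234.06271965]]
(0.535, -0.2, 0.056) [[323.83793425 222.73393079]]
(0.587, -0.2, 0.066) [[323.85430692 161.77020459]]
```

View pics/w1.png

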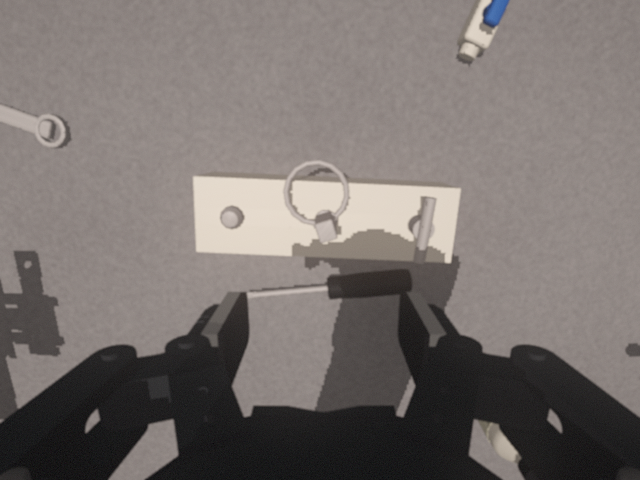

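Wrist view: head top centre near (328,233), ring far wire at (315,163), block level and slightly yawed. The linchpin is turned somewhat. Next I'll work out its position and yaw.

Run:
```python
from h import *
im=cv2.imread('pics/w1.png'); cv2.imwrite('pics/w1c.png',cv2.resize(im[145:265,260:420],(800,600),interpolation=cv2.INTER_CUBIC))
c=cam('wrist',np.load('pics/w1_T.npy'))
h=atz(c,(328,233),.098); r=atz(c,(315,162.5),.066)
print(h,r,np.hypot(*(r-h)[:2]),np.arctan2(*(r-h)[[1,0]]))
```

```text
[ 0.53582172 -0.2030549   0.098     ] [ 0.58643025 -0.19289012  0.066     ] 0.051619244345685676 0.19821373228926636
```

View pics/w1c.png

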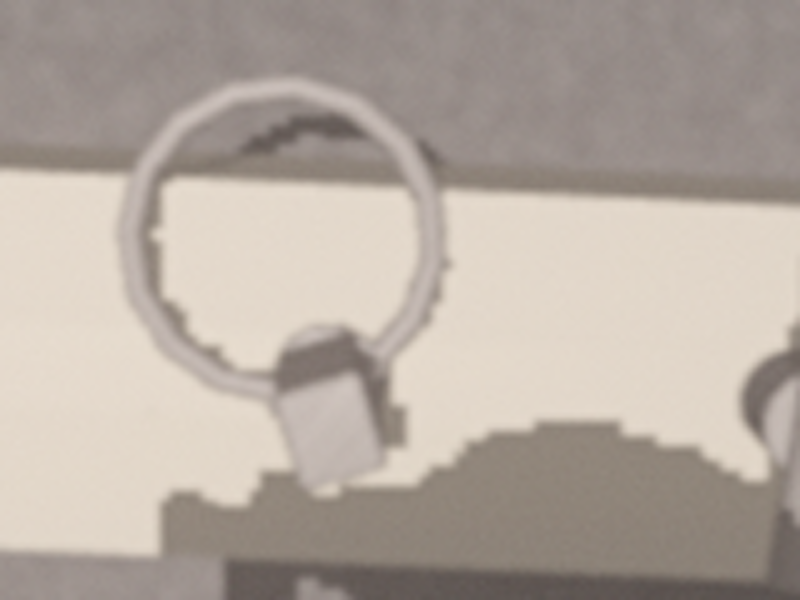

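The enlarged head top has corners at crop (278,398), (357,372), (387,465) and (315,490). The ring's centre is near crop (283,238).

Run:
```python
from h import *
c=cam('wrist',np.load('pics/w1_T.npy'))
P=np.array([atz(c,(260+u/5,145+v/5),.098) for u,v in [(278,398),(357,372),(387,465),(315,490)]])
print(P[:,:2].round(4),P.mean(0))
for i in range(4):
    e=P[(i+1)%4]-P[i]; print(np.linalg.norm(e),np.arctan2(e[1],e[0]))
h=P.mean(0); r=atz(c,(260+283/5,145+238/5),.066); e=r-h; print(r,np.hypot(e[0],e[1]),np.arctan2(e[1],e[0]))
```

```text
[[ 0.5423 -0.1937]
 [ 0.5463 -0.2056]
 [ 0.5319 -0.2102]
 [ 0.528  -0.1993]] [ 0.53712651 -0.20219176  0.098     ]
0.012468475007119097 -1.2476867875168733
0.015046473551014121 -2.8300381535029624
0.011577596295040798 1.914970231234124
0.015306250010120714 0.37013959320526446
[ 0.56224583 -0.19405801  0.066     ] 0.026403375265481192 0.3131500800209258
```

step_arm --commands '[45,0.0037,-0.0042,0,0,0,0.102,45,0.0037,-0.0042,0,0,0,0.102,45,0.0037,-0.0042,-0.06,0,0,0.102,45,0.0037,-0.0042,-0.12,0,0,0.102,45,0.0037,-0.0042,-0.17,0,0,0.102,45,0.0037,-0.0042,-0.21,0,0,0.102,45,0.0037,-0.0042,-0.24,0,0,0.102,45,0.0037,-0.0042,-0.257,0,0,0.102,45,0.0037,-0.0042,-0.257,0,0,0.102,45,0.0037,-0.0042,-0.257,0,0,0.102]'

```text
clock: 2.7
position: [0.5378, -0.2025, 0.078]
ee_rot: [0.987, 0.16, 0.001, 0.0]
ft_force: [-0.7, -0.3, 0.9]
grip_width: 0.521
grasp_force: 0.0
```

step_arm --commands '[0,0,0,0,0,0,0,0,0,0,0,0,0,0,0,0,0,0,0,0,0,0,0,0,0,0,0,0,0,0,0,0,0,0,0,0,0,0,0,0,0,0,0,0,0,0,0,0,0,0,0,0,0,0,0,0,0,0,0,0,0,0,0,0,0,0,0,0,0,0]' --squeeze 50

```text
clock: 3.95
position: [0.5376, -0.2025, 0.0778]
ee_rot: [0.987, 0.16, 0.0, 0.0]
ft_force: [-0.7, 0.7, 6.6]
grip_width: 0.151
grasp_force: 51.4
```

Run:
```python
from h import *
o=get_obs(); print(o['grip_width']*85.4,o['torque'],o['ft_force'])
```

```text
12.893404690994691 [-0.04628998  0.2420949  -0.05068125] [-0.73180783  0.67016775  6.5514193 ]
```

step_arm --commands '[0,0,0,0.04,0,0,0,0,0,0,0.1,0,0,0,0,0,0,0.17,0,0,0,0,0,0,0.235,0,0,0,0,-0.02,0.06,0.245,0,0,-0.02,0,-0.05,0.16,0.245,0,0,-0.05,0,-0.08,0.26,0.245,0,0,-0.08,0,-0.11,0.36,0.245,0,0,-0.1,0,-0.14,0.45,0.245,0,0,-0.113,0,-0.146,0.487,0.245,0,0,-0.113]'

```text
clock: 5.2
position: [0.4481, 0.0932, 0.2241]
ee_rot: [1.0, -0.015, -0.0, -0.0]
ft_force: [1.2, 0.2, -1.1]
grip_width: 0.152
grasp_force: 50.6
```

step_arm --commands '[0,0,0,0,0,0,0,0,0,0,0,0,0,0,0,0,0,0,0,0,0,0,0,0,0,0,0,0,0,0,0,0,0,0,0,0,0,0,0,0,0,0,0,0,0,0,0,0,0,0,0,0,0,0,0,0,0,0,0,0,0,0,0,0,0,0,0,0,0,0]'

```text
clock: 6.45
position: [0.4496, 0.0899, 0.2241]
ee_rot: [1.0, -0.017, -0.0, 0.0]
ft_force: [-0.1, -0.3, -0.5]
grip_width: 0.15
grasp_force: 50.6
```

Run:
```python
from h import *
im,c=snap('wrist','w2.png')
o=get_obs();print(o['grip_width']*85.4,o['ft_force'],o['position'],R.from_quat(o['ee_rot']).as_euler('xyz'))
u,v=proj(c,(.495,.134,.115))[0];print(u,v)
i=im[:,:,::-1]; a=cv2.resize(i,(400,300)); x0=int(np.clip(u-50,0,540));y0=int(np.clip(v-75,0,330));print(x0,y0)
b=cv2.resize(i[y0:y0+150,x0:x0+100],(400,600),interpolation=cv2.INTER_CUBIC)
cv2.imwrite('pics/w2c.png',np.hstack([np.vstack([a,np.zeros_like(a)]),b]))
```

```text
13.126070404670457 [ 0.07513575  0.67386242 -1.62617694] [0.44963229 0.08992396 0.22413619] [ 3.14152733e+00 -3.72189190e-05 -3.45135744e-02]
254.88366242546306 178.62972913058513
204 103
```

View pics/w2c.png

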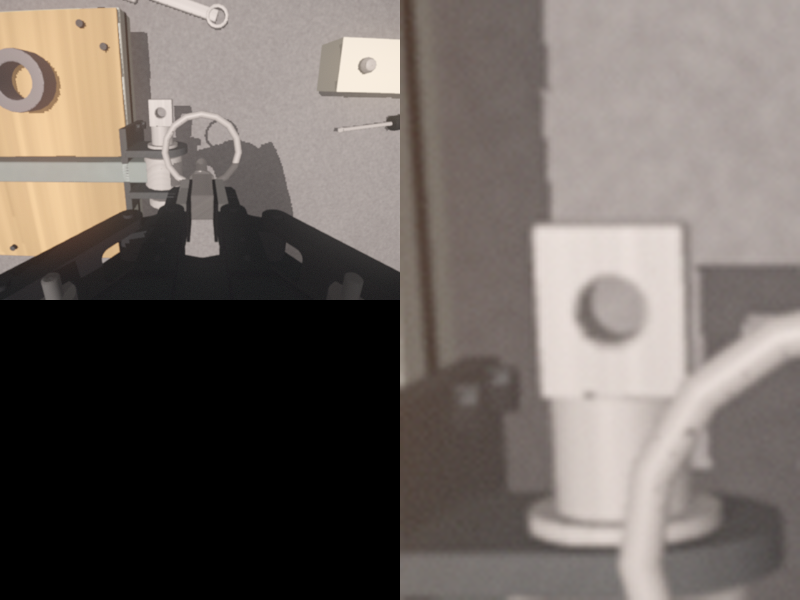

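Wrist view: the hole mouth centre is at crop (611,308), i.e. pixel (256.7,180). The flat's corners are at crop (533,225), (684,225), (688,395) and (540,397). The ring points squarely forward from the gripper. The far exit of the hole has its left edge at crop 592 and its bottom edge at 336, which gives its tilt.

Run:
```python
from h import *
c=cam('wrist',np.load('pics/w2_T.npy'))
f=lambda u,v:(204+(u-400)/4,103+v/4)
h=atz(c,f(611,308),.115); print('hole',h)
P=np.array([atz(c,f(*q),.115) for q in [(533,225),(684,225),(688,395),(540,397)]]);print(P.round(4),P.mean(0))
for i in range(4):
    e=P[(i+1)%4]-P[i]; print(np.linalg.norm(e),np.arctan2(e[1],e[0]))
for t in (-.12,-.06,0,.06,.12):
    q=h+[0,-np.sin(-t)*.02*-1,-.02*np.cos(t)]
    q=h+R.from_rotvec([t,0,0]).apply([0,0,-.02]); p=proj(c,q)[0]; print(t,(p[0]-204)*4+400,(p[1]-103)*4)
# held pin check: ring rim & head predicted
T=np.load('pics/w2_T.npy');
```

```text
hole [0.49405048 0.13282867 0.115     ]
[[0.5081 0.1446 0.115 ]
 [0.5071 0.1198 0.115 ]
 [0.479  0.121  0.115 ]
 [0.4796 0.146  0.115 ]] [0.49345409 0.13284907 0.115     ]
0.024847409344038094 -1.610101149285323
0.02806014611098381 3.0985273695360163
0.025049131982992363 1.546760844647423
0.028444044576187415 -0.05000397661932564
-0.12 643.2533178084177 297.1756637353027
-0.06 636.6994643216326 297.3815867487216
0 630.0648588047713 297.6232711299076
0.06 623.3683383861735 297.9000242398331
0.12 616.628852717831 298.2110775375869
```

step_arm --commands '[0,0.0374,0.0359,0,0,0,-0.001,0,0.0748,0.0718,0,0,0,-0.002,0,0.0748,0.0718,0,0,0,-0.002,0,0.0748,0.0718,-0.02,0,0,-0.002,0,0.0748,0.0718,-0.04,0,0,-0.002,0,0.0748,0.0718,-0.0485,0,0,-0.002,0,0.0748,0.0718,-0.0485,0,0,-0.002,0,0.0748,0.0718,-0.0485,0,0,-0.002,0,0.0748,0.0718,-0.0485,0,0,-0.002,0,0.0748,0.0718,-0.0485,0,0,-0.002]' --squeeze 25

```text
clock: 7.75
position: [0.4946, 0.133, 0.1953]
ee_rot: [1.0, -0.02, 0.0, -0.0]
ft_force: [0.5, 0.1, -1.4]
grip_width: 0.148
grasp_force: 50.5
```

Run:
```python
from h import *
o=get_obs();print(o['grip_width']*85.4,o['ft_force'],o['torque'],o['position'],R.from_quat(o['ee_rot']).as_euler('xyz'))
ims=[]
for n in('scene','side'):
    im,c=snap(n,n+'1.png'); i=im[:,:,::-1]
    u,v=proj(c,(.494,.133,.12))[0]; x0,y0=int(u-33),int(v-60);print(n,x0,y0,proj(c,[(.494,.133,.115),(.494,.133,.125),(.494,.133,.175),(.508,.1325,.115)]))
    ims.append(cv2.resize(i[y0:y0+100,x0:x0+66],(396,600),interpolation=cv2.INTER_CUBIC))
cv2.imwrite('pics/c3.png',np.hstack(ims))
```

```text
12.626649464248523 [ 0.48252498  0.07053854 -1.38838775] [-0.04540398  0.0176543  -0.02648763] [0.49464228 0.13302635 0.19526851] [-3.14153361e+00 -4.39791923e-04 -4.08112785e-02]
scene 376 171 [[409.48060293 232.72250594]
 [409.88036319 229.31831387]
 [411.92807951 211.80982895]
 [408.93646091 236.54998461]]
side 230 130 [[263.96829894 192.43576589]
 [263.74988274 188.81799343]
 [262.62971073 170.2920375 ]
 [269.48823822 191.70274546]]
```

View pics/c3.png

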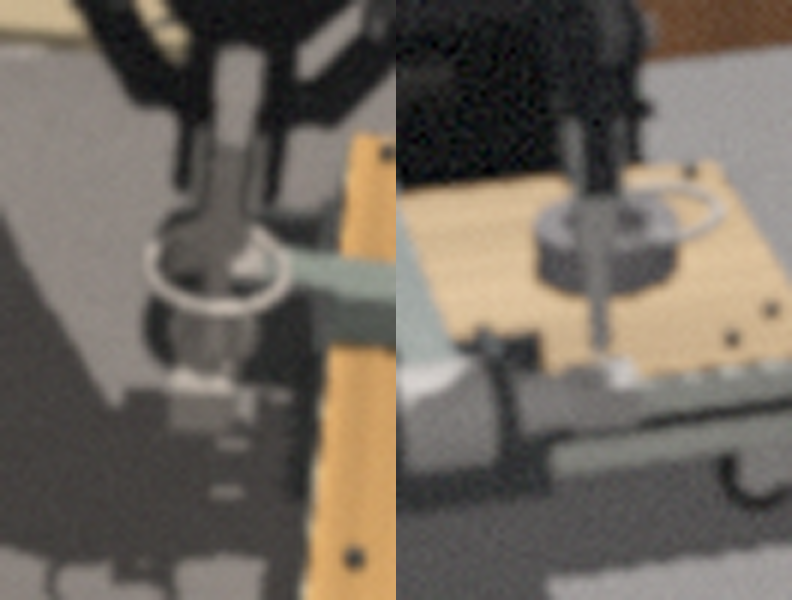

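The linchpin hangs upright just above the milled flat in both views, at scene crop (213,330) and side crop (600,345). I'll descend gently.

step_arm --commands '[0,0,0,-0.004,0,0,0,0,0,0,-0.008,0,0,0,0,0,0,-0.012,0,0,0,0,0,0,-0.014,0,0,0,0,0,0,-0.015,0,0,0,0,0,0,-0.016,0,0,0,0,0,0,-0.017,0,0,0,0,0,0,-0.018,0,0,0,0,0,0,-0.019,0,0,0,0,0,0,-0.0195,0,0,0]'

```text
clock: 9.1
position: [0.4945, 0.1329, 0.1833]
ee_rot: [1.0, -0.02, -0.0, 0.0]
ft_force: [0.3, -0.1, -1.2]
grip_width: 0.148
grasp_force: 50.6
```

```bash
python3 -c "
from h import *
o=get_obs();print(o['ft_force'],o['torque'],o['position'],o['grasp_force'])"
```

```text
[ 0.31602665 -0.05853045 -1.23244019] [-0.13809054  0.02133371 -0.00595867] [0.49448745 0.13291485 0.18327894] 50.62366783618927
```

step_arm --commands '[0,0,0,-0.0005,0,0,0,0,0,0,-0.001,0,0,0,0,0,0,-0.0015,0,0,0,0,0,0,-0.002,0,0,0,0,0,0,-0.0025,0,0,0,0,0,0,-0.003,0,0,0,0,0,0,-0.0035,0,0,0,0,0,0,-0.004,0,0,0,0,0,0,-0.0045,0,0,0,0,0,0,-0.005,0,0,0]'

```text
clock: 10.35
position: [0.4945, 0.133, 0.1803]
ee_rot: [1.0, -0.02, -0.0, 0.0]
ft_force: [0.3, -0.1, -0.7]
grip_width: 0.15
grasp_force: 50.6
```

```bash
python3 -c "
from h import *
o=get_obs();print(o['ft_force'],o['torque'],o['position'],o['grasp_force'])"
```

```text
[ 0.29693453 -0.1457775  -0.71581798] [-0.12577014  0.08839408  0.00134308] [0.49449829 0.13300106 0.18030833] 50.633506178855896
```

step_arm --commands '[0,0,0,-0.0016,0,0,0,0,0,0,-0.0032,0,0,0,0,0,0,-0.0048,0,0,0,0,0,0,-0.0064,0,0,0,0,0,0,-0.008,0,0,0,0,0,0,-0.0096,0,0,0,0,0,0,-0.0112,0,0,0,0,0,0,-0.0128,0,0,0,0,0,0,-0.0144,0,0,0,0,0,0,-0.016,0,0,0]'

```text
clock: 11.6
position: [0.4945, 0.133, 0.1707]
ee_rot: [1.0, -0.02, 0.0, 0.0]
ft_force: [-0.4, -0.2, -1.2]
grip_width: 0.152
grasp_force: 50.6
```

```bash
python3 -c "
from h import *
o=get_obs();print(o['ft_force'],o['torque'],o['position'],o['grasp_force'])"
```

```text
[-0.41646185 -0.200487   -1.2328349 ] [-0.0803386   0.07714837 -0.00564822] [0.49453452 0.13298743 0.17068963] 50.64436912536621
```

step_arm --commands '[0,0,0,-0.0035,0,0,0,0,0,0,-0.007,0,0,0,0,0,0,-0.0105,0,0,0,0,0,0,-0.014,0,0,0,0,0,0,-0.0175,0,0,0,0,0,0,-0.021,0,0,0,0,0,0,-0.0245,0,0,0,0,0,0,-0.028,0,0,0,0,0,0,-0.0315,0,0,0,0,0,0,-0.035,0,0,0]'

```text
clock: 12.85
position: [0.4945, 0.133, 0.1496]
ee_rot: [1.0, -0.02, -0.0, 0.0]
ft_force: [-1.2, -0.3, -0.8]
grip_width: 0.148
grasp_force: 50.7
```

step_arm --commands '[0,0,0,-0.002,0,0,0,0,0,0,-0.004,0,0,0,0,0,0,-0.006,0,0,0,0,0,0,-0.008,0,0,0,0,0,0,-0.01,0,0,0,0,0,0,-0.012,0,0,0,0,0,0,-0.0135,0,0,0,0,0,0,-0.015,0,0,0,0,0,0,-0.016,0,0,0,0,0,0,-0.017,0,0,0]'

```text
clock: 14.1
position: [0.4945, 0.133, 0.1395]
ee_rot: [1.0, -0.02, 0.0, 0.0]
ft_force: [-1.3, 0.9, 0.3]
grip_width: 0.15
grasp_force: 50.6
```

```bash
python3 -c "
from h import *
o=get_obs();print(o['ft_force'],o['torque'],o['position'],o['grasp_force'])"
```

```text
[-1.26661834  0.86701776  0.28622853] [ 0.07497185  0.19975437 -0.03140641] [0.49451448 0.13303544 0.13952648] 50.644338726997375
```

step_arm --commands '[0,0,0,-0.0005,0,0,0,0,0,0,-0.001,0,0,0,0,0,0,-0.0015,0,0,0,0,0,0,-0.002,0,0,0,0,0,0,-0.0025,0,0,0,0,0,0,-0.003,0,0,0,0,0,0,-0.0033,0,0,0,0,0,0,-0.0036,0,0,0,0,0,0,-0.0039,0,0,0,0,0,0,-0.0042,0,0,0]'

```text
clock: 15.35
position: [0.4945, 0.133, 0.1371]
ee_rot: [1.0, -0.02, 0.0, 0.0]
ft_force: [-1.4, 0.8, 0.8]
grip_width: 0.152
grasp_force: 50.9
```

```bash
python3 -c "
from h import *
o=get_obs();print(o['ft_force'],o['torque'],o['position'],o['grasp_force'])"
```

```text
[-1.41366331  0.82104232  0.83749716] [ 0.05138868  0.35937659 -0.05350612] [0.49454931 0.13300847 0.13710999] 50.91992139816284
```

Close to the expected contact height, so I'll go on in very fine steps.

step_arm --commands '[0,0,0,-0.0003,0,0,0,0,0,0,-0.0006,0,0,0,0,0,0,-0.0009,0,0,0,0,0,0,-0.0011,0,0,0,0,0,0,-0.0013,0,0,0,0,0,0,-0.0013,0,0,0,0,0,0,-0.0013,0,0,0,0,0,0,-0.0013,0,0,0,0,0,0,-0.0013,0,0,0,0,0,0,-0.0013,0,0,0]'

```text
clock: 16.6
position: [0.4947, 0.1332, 0.1368]
ee_rot: [1.0, -0.02, 0.0, -0.0]
ft_force: [-4.3, -0.0, 6.8]
grip_width: 0.152
grasp_force: 51.7
```

```bash
python3 -c "
from h import *
o=get_obs();print(o['ft_force'],o['torque'],o['position'],o['grasp_force'])"
```

```text
[-4.28944211e+00 -1.58587799e-03  6.83393182e+00] [0.08227049 0.82752421 0.011141  ] [0.49467064 0.13318616 0.13681841] 51.68180823326111
```

The collar is seated: 7 N at TCP z 0.1368, exactly the expected height. Next I'll release and rise.

step_arm --commands '[0,0,0,0.0005,0,0,0,30,0,0,0.0005,0,0,0,40,0,0,0.0005,0,0,0,40,0,0,0.0005,0,0,0,40,0,0,0.0005,0,0,0,40,0,0,0.0005,0,0,0,40,0,0,0.02,0,0,0,40,0,0,0.06,0,0,0,40,0,0,0.1,0,0,0,40,0,0,0.12,0,0,0]'

```text
clock: 17.85
position: [0.4951, 0.1332, 0.2102]
ee_rot: [1.0, -0.02, 0.001, -0.0]
ft_force: [-0.7, -0.7, -0.4]
grip_width: 0.468
grasp_force: 0.0
```

Run:
```python
from h import *
o=get_obs();print(o['ft_force'],o['position'],o['grip_width']*85.4)
im,c=snap('wrist','w4.png'); i=im[:,:,::-1]
u,v=map(int,proj(c,(.51,.133,.125))[0]);x0,y0=max(u-80,0),max(v-60,0);print(x0,y0,proj(c,[(.4942,.1332,.157),(.5452,.1312,.125),(.4942,.1332,.115)]))
cv2.imwrite('pics/w4c.png',cv2.resize(i[y0:y0+120,x0:x0+160],(800,600),interpolation=cv2.INTER_CUBIC))
```

```text
[-0.67097161 -0.6854984  -0.41694441] [0.49512549 0.13318323 0.21020612] 39.94210257412174
243 169 [[323.86886796 269.91978568]
 [323.58749719 171.67234823]
 [323.78727463 249.34404033]]
```

View pics/w4c.png

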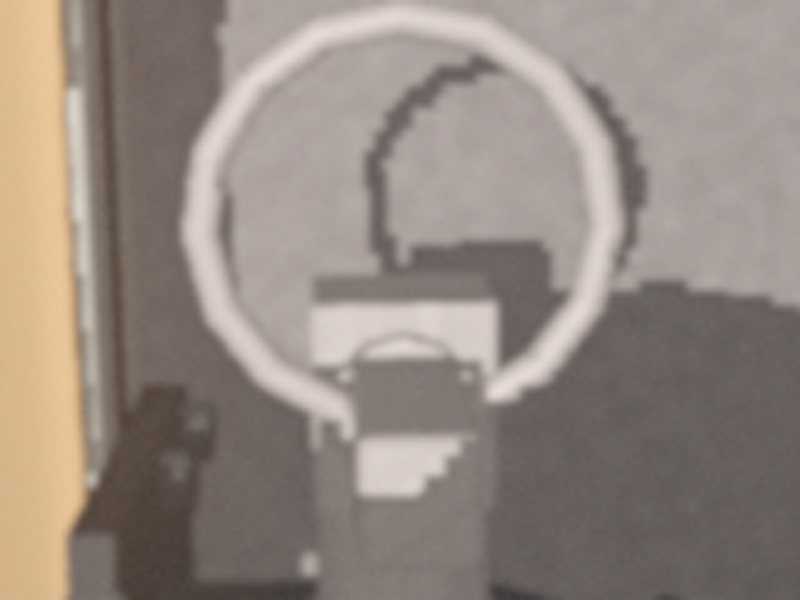

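The linchpin stands squarely in the hole with its collar on the flat. The ring is open and its far wire is at crop (402,20), within about 1 px of the prediction. Next I'll shut the fingers, tilt the tool and approach the far wire.

step_arm --commands '[0,0.05,-0.002,0,0.002,0.05,0,0,0.1085,-0.0043,0,0.0043,0.11,0,0,0.1085,-0.0043,0,0.0064,0.16,0,0,0.1085,-0.0043,0,0.0064,0.16,0,0,0.1085,-0.0043,-0.03,0.0064,0.16,0,0,0.1085,-0.0043,-0.06,0.0064,0.16,0,0,0.1085,-0.0043,-0.092,0.0064,0.16,0,0,0.1085,-0.0043,-0.092,0.0064,0.16,0,0,0.1085,-0.0043,-0.092,0.0064,0.16,0,0,0.1085,-0.0043,-0.092,0.0064,0.16,0]'

```text
clock: 19.15
position: [0.56, 0.1305, 0.1538]
ee_rot: [0.969, -0.02, -0.248, -0.005]
ft_force: [0.3, 0.3, -0.1]
grip_width: -0.0
grasp_force: 0.0
```

Run:
```python
from h import *
o=get_obs();print(o['ft_force'],o['position'],o['grip_width']*85.4,R.from_quat(o['ee_rot']).as_matrix().round(3))
for t in (0,.2,.4,.6,.8,.95,1.05):
    r,z=.051*np.cos(t)+.0011,.127-.051*np.sin(t)
    w=np.array([.4942+.9992*r,.1332-.04*r,z]); print(t,((w-o['position'])/.6).round(4))
im,c=snap('side','side2.png'); cv2.imwrite('pics/s2c.png',cv2.resize(im[130:230,210:343,::-1],(798,600),interpolation=cv2.INTER_CUBIC))
```

```text
[ 0.31630976  0.30127858 -0.07748543] [0.5600221  0.13048572 0.15382488] -0.016098628499413358 [[ 0.876 -0.041 -0.48 ]
 [-0.036 -0.999  0.019]
 [-0.481  0.    -0.877]]
0 [-0.0229  0.0011 -0.0447]
0.2 [-0.0246  0.0011 -0.0616]
0.4 [-0.0296  0.0013 -0.0778]
0.6 [-0.0378  0.0016 -0.0927]
0.8 [-0.0487  0.0021 -0.1057]
0.95 [-0.0585  0.0025 -0.1138]
1.05 [-0.0656  0.0028 -0.1184]
```

View pics/s2c.png

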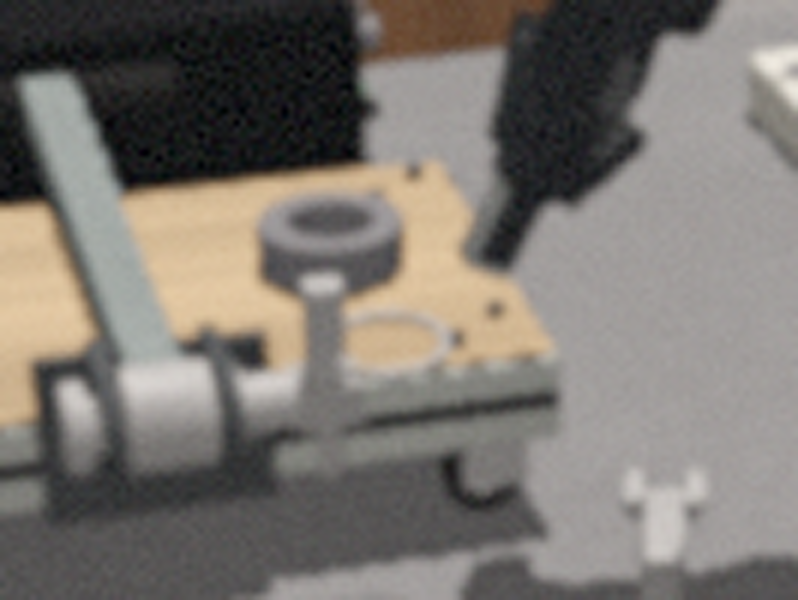

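The linchpin is fully home, its ring open with the rim at crop (455,338), and the shut, tilted fingertips hang above and outside the rim at (490,250). First I'll push to about 0.2 rad and check.

step_arm --commands '[0,-0.01,0.0005,-0.02,0,0,0,0,-0.02,0.001,-0.038,0,0,0,0,-0.0229,0.0011,-0.0447,0,0,0,0,-0.0233,0.0011,-0.049,0,0,0,0,-0.0237,0.0011,-0.053,0,0,0,0,-0.0241,0.0011,-0.057,0,0,0,0,-0.0246,0.0011,-0.0616,0,0,0,0,-0.0246,0.0011,-0.0616,0,0,0,0,-0.0246,0.0011,-0.0616,0,0,0,0,-0.0246,0.0011,-0.0616,0,0,0]'

```text
clock: 20.45
position: [0.5453, 0.1312, 0.1168]
ee_rot: [0.968, -0.02, -0.248, -0.005]
ft_force: [1.1, 0.3, 5.4]
grip_width: 0.001
grasp_force: 2.4
```

Run:
```python
from h import *
o=get_obs();print(o['ft_force'],o['torque'],o['position'])
for t in (.2,.4,.6,.8,.95,1.05):
    r,z=.051*np.cos(t)+.0011,.127-.051*np.sin(t)
    w=np.array([.4942+.9992*r,.1332-.04*r,z]); print(t,((w-o['position'])/.6).round(4))
```

```text
[1.12302711 0.27547198 5.37059973] [-0.0293231   0.07046876  0.03117572] [0.5453092  0.13116044 0.11683689]
0.2 [-0.0001 -0.      0.0001]
0.4 [-0.0051  0.0002 -0.0162]
0.6 [-0.0133  0.0005 -0.0311]
0.8 [-0.0242  0.001  -0.044 ]
0.95 [-0.0339  0.0013 -0.0522]
1.05 [-0.0411  0.0016 -0.0568]
```

The force is 5.4 N, so the ring is moving as expected. Next I'll follow the arc past the snap point.

step_arm --commands '[0,-0.0023,0.0001,-0.0083,0,0,0,0,-0.0051,0.0002,-0.0162,0,0,0,0,-0.009,0.0003,-0.0238,0,0,0,0,-0.0133,0.0005,-0.0311,0,0,0,0,-0.0187,0.0007,-0.0378,0,0,0,0,-0.0242,0.001,-0.044,0,0,0,0,-0.0305,0.0012,-0.0496,0,0,0,0,-0.0345,0.0013,-0.0526,0,0,0,0,-0.0365,0.0014,-0.054,0,0,0,0,-0.0365,0.0014,-0.054,0,0,0]'

```text
clock: 21.7
position: [0.5228, 0.1319, 0.0836]
ee_rot: [0.968, -0.02, -0.249, -0.005]
ft_force: [-0.0, -0.3, 0.7]
grip_width: -0.002
grasp_force: 0.0
```

step_arm --commands '[0,0.005,0,0.005,0,0,0,0,0.025,-0.001,0.03,0,0,0,0,0.05,-0.002,0.06,0,0,0,0,0.08,-0.003,0.1,0,0,0,0,0.1,-0.004,0.15,0,0,0,0,0.1,-0.004,0.2,0,0,0,0,0.1,-0.004,0.2,0,0,0,0,0.1,-0.004,0.2,0,0,0,0,0.1,-0.004,0.2,0,0,0,0,0.1,-0.004,0.2,0,0,0]'

```text
clock: 22.95
position: [0.5827, 0.1295, 0.203]
ee_rot: [0.968, -0.02, -0.249, -0.005]
ft_force: [0.1, -0.9, -0.5]
grip_width: 0.001
grasp_force: 0.0
```

Run:
```python
from h import *
o=get_obs();print(o['ft_force'],o['position'])
a,c=snap('side','side3.png'); b,c=snap('scene','scene3.png')
f=lambda i:cv2.resize(i[:,:,::-1],(400,400),interpolation=cv2.INTER_CUBIC)
cv2.imwrite('pics/f.png',np.hstack([f(a[150:230,225:305]),f(b[190:270,370:450])]))
```

```text
[ 0.08560701 -0.92789721 -0.51013787] [0.58265998 0.12945555 0.20301253]
```

View pics/f.png

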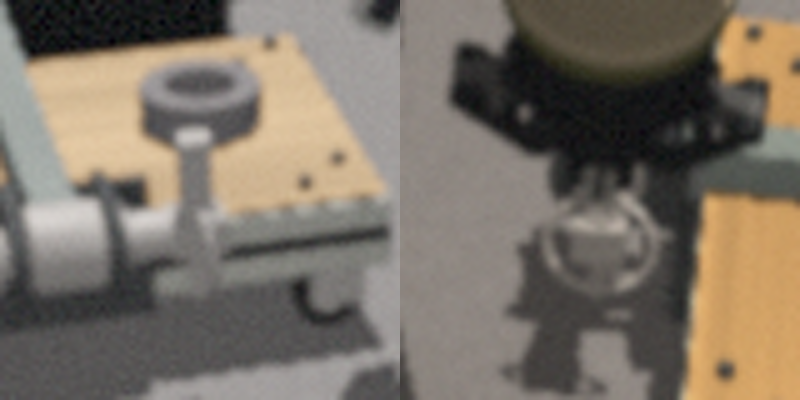

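The ring hangs down around the drawbar pin's end: edge-on along the shank at side crop (200,250), and encircling the end at scene crop (600,240). The linchpin is upright and the robot is clear of it.

```bash
python3 -c "
from workcell import *
print(hand_in())"
```

```text
the job is handed in; nothing more can be done
None
```

The linchpin is fully home in the cross hole, its ring is snapped shut around the drawbar pin's end, the gripper is clear, and the job is handed in; the final camera views agree, but the hand-in returned no verdict.

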